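# Show every side of the steel jars to the inspection camera, then tray and lid them

## Task

Inspect the open steel jars one at a time, from the leftmost to the rightmost: hold each upright a few centimetres above the ring mark, first with its label plate square to the camera lens, then with the side a third of a turn anticlockwise from the plate (seen from above) to the lens, then the last third, pausing about a second at each. Stand every inspected jar upright in the shallow tray and set a loose lid on it so that it sits fully seated and level; a lid left over may stay on the desk. Do not bump the camera or its foot, and leave everything else where it is.

Things in the scene. Friction and masses are not known exactly. Their poses are not given: they have to be found in the camera images.
- inspection_camera: Small grey inspection camera fixed on a flat 235 x 90 x 6 mm aluminium foot. The origin is the centre of the black ring mark (70 mm across) on the foot, at desk height; the foot's top is 6 mm higher. x points level from the mark to the lens, z up. The lens front is 112 mm from the mark along x, lens centre 84 mm above the desk; the camera head (60 mm wide, 55 mm deep) tops out at 110 mm above the desk.
- tray: Shallow aluminium tray, fixed, 130 mm (x) by 320 mm (y), rim 12 mm high, wall and floor about 4 mm thick. Origin at the centre of its underside, z up. Up to three jars stand in a row along its y, 95 mm apart.
- jar_left: Open steel jar, 56 mm across, 90 mm high, wall 3 mm, 150 g, rim plain; at the start the leftmost (largest y) of the jars; may be absent. Origin at the centre of its underside, z up its axis. A plain label plate (32 mm wide, 34 mm high, spanning 7 to 41 mm above the base, with a white paper face) stands 5 mm out from one side, on the jar's own -x; above it the wall is smooth and can be gripped at any yaw.
- jar_left_a (a point): Point on the wall of jar_left, 28 mm from its axis and 24 mm above its base, on side A: the outer wall where the label plate is. Its x axis points straight outward from the jar, z up.
- jar_left_b (a point): Point on the wall of jar_left, 28 mm from its axis and 24 mm above its base, on side B: a third of a turn (120 deg) anticlockwise, seen from above, from the label plate. Its x axis points straight outward from the jar, z up.
- jar_left_c (a point): Point on the wall of jar_left, 28 mm from its axis and 24 mm above its base, on side C: a third of a turn clockwise, seen from above, from the label plate. Its x axis points straight outward from the jar, z up.
- jar_middle: Open steel jar, 56 mm across, 90 mm high, wall 3 mm, 150 g, rim plain; at the start the middle one of the jars; may be absent. Origin at the centre of its underside, z up its axis. A plain label plate (32 mm wide, 34 mm high, spanning 7 to 41 mm above the base, with a white paper face) stands 5 mm out from one side, on the jar's own -x; above it the wall is smooth and can be gripped at any yaw.
- jar_middle_a (a point): Point on the wall of jar_middle, 28 mm from its axis and 24 mm above its base, on side A: the outer wall where the label plate is. Its x axis points straight outward from the jar, z up.
- jar_middle_b (a point): Point on the wall of jar_middle, 28 mm from its axis and 24 mm above its base, on side B: a third of a turn (120 deg) anticlockwise, seen from above, from the label plate. Its x axis points straight outward from the jar, z up.
- jar_middle_c (a point): Point on the wall of jar_middle, 28 mm from its axis and 24 mm above its base, on side C: a third of a turn clockwise, seen from above, from the label plate. Its x axis points straight outward from the jar, z up.
- jar_right: Open steel jar, 56 mm across, 90 mm high, wall 3 mm, 150 g, rim plain; at the start the rightmost (smallest y) of the jars; may be absent. Origin at the centre of its underside, z up its axis. A plain label plate (32 mm wide, 34 mm high, spanning 7 to 41 mm above the base, with a white paper face) stands 5 mm out from one side, on the jar's own -x; above it the wall is smooth and can be gripped at any yaw.
- jar_right_a (a point): Point on the wall of jar_right, 28 mm from its axis and 24 mm above its base, on side A: the outer wall where the label plate is. Its x axis points straight outward from the jar, z up.
- jar_right_b (a point): Point on the wall of jar_right, 28 mm from its axis and 24 mm above its base, on side B: a third of a turn (120 deg) anticlockwise, seen from above, from the label plate. Its x axis points straight outward from the jar, z up.
- jar_right_c (a point): Point on the wall of jar_right, 28 mm from its axis and 24 mm above its base, on side C: a third of a turn clockwise, seen from above, from the label plate. Its x axis points straight outward from the jar, z up.
- lid_1: Loose steel lid (all lids are alike and fit every jar), 60 g: disc 62 mm across and 4 mm thick, below it a plug 43 mm across and 10 mm deep with a chamfered edge that drops into a jar's 50 mm mouth, on top a black knob 18 mm across and 28 mm tall. Origin at the centre of the disc's underside (10 mm above the desk as it lies, 90 mm above the jar's base when seated); z up; the knob spans 4 to 32 mm above the origin.
- lid_2: Loose steel lid (all lids are alike and fit every jar), 60 g: disc 62 mm across and 4 mm thick, below it a plug 43 mm across and 10 mm deep with a chamfered edge that drops into a jar's 50 mm mouth, on top a black knob 18 mm across and 28 mm tall. Origin at the centre of the disc's underside (10 mm above the desk as it lies, 90 mm above the jar's base when seated); z up; the knob spans 4 to 32 mm above the origin.
- lid_3: Loose steel lid (all lids are alike and fit every jar), 60 g: disc 62 mm across and 4 mm thick, below it a plug 43 mm across and 10 mm deep with a chamfered edge that drops into a jar's 50 mm mouth, on top a black knob 18 mm across and 28 mm tall. Origin at the centre of the disc's underside (10 mm above the desk as it lies, 90 mm above the jar's base when seated); z up; the knob spans 4 to 32 mm above the origin.
- brown_bottle: Bystander: brown glass bottle, 52 mm across, 110 mm high. Origin at the centre of its underside. To be left alone.
- tape_roll: Bystander: roll of tape lying flat, 94 mm across, 48 mm high. Origin at the centre of its underside. To be left alone.
- dropper_vial: Bystander: small dropper vial, 23 mm across, 64 mm high. Origin at the centre of its underside. To be left alone.
There are look-alikes about, which are no part of the job. Leave any green or purple look-alike of the jar_left alone.

How it is judged:
On the way, in this order (a step that is already met when the one before it is completed fails the run):
1. jar_left is held upright just above the ring mark with its label plate square to the lens (horizontal distance between jar_left and inspection_camera below 0.022 m and z of jar_left in the frame of inspection_camera between 0.012 and 0.08 m and angle between jar_left's own z axis and vertical below 0.15 rad and angle between the x axis of jar_left_a and the x axis of inspection_camera, either way round below 0.26 rad and x of jar_left_a in the frame of inspection_camera above 0 m), for 0.3 s.
2. jar_left is held upright just above the ring mark with its side a third of a turn anticlockwise from the plate square to the lens (horizontal distance between jar_left and inspection_camera below 0.022 m and z of jar_left in the frame of inspection_camera between 0.012 and 0.08 m and angle between jar_left's own z axis and vertical below 0.15 rad and angle between the x axis of jar_left_b and the x axis of inspection_camera, either way round below 0.26 rad and x of jar_left_b in the frame of inspection_camera above 0 m), for 0.3 s.
3. jar_left is held upright just above the ring mark with its remaining side, a third of a turn clockwise from the plate square to the lens (horizontal distance between jar_left and inspection_camera below 0.022 m and z of jar_left in the frame of inspection_camera between 0.012 and 0.08 m and angle between jar_left's own z axis and vertical below 0.15 rad and angle between the x axis of jar_left_c and the x axis of inspection_camera, either way round below 0.26 rad and x of jar_left_c in the frame of inspection_camera above 0 m), for 0.3 s.
4. jar_middle is held upright just above the ring mark with its label plate square to the lens (horizontal distance between jar_middle and inspection_camera below 0.022 m and z of jar_middle in the frame of inspection_camera between 0.012 and 0.08 m and angle between jar_middle's own z axis and vertical below 0.15 rad and angle between the x axis of jar_middle_a and the x axis of inspection_camera, either way round below 0.26 rad and x of jar_middle_a in the frame of inspection_camera above 0 m), for 0.3 s.
5. jar_middle is held upright just above the ring mark with its side a third of a turn anticlockwise from the plate square to the lens (horizontal distance between jar_middle and inspection_camera below 0.022 m and z of jar_middle in the frame of inspection_camera between 0.012 and 0.08 m and angle between jar_middle's own z axis and vertical below 0.15 rad and angle between the x axis of jar_middle_b and the x axis of inspection_camera, either way round below 0.26 rad and x of jar_middle_b in the frame of inspection_camera above 0 m), for 0.3 s.
6. jar_middle is held upright just above the ring mark with its remaining side, a third of a turn clockwise from the plate square to the lens (horizontal distance between jar_middle and inspection_camera below 0.022 m and z of jar_middle in the frame of inspection_camera between 0.012 and 0.08 m and angle between jar_middle's own z axis and vertical below 0.15 rad and angle between the x axis of jar_middle_c and the x axis of inspection_camera, either way round below 0.26 rad and x of jar_middle_c in the frame of inspection_camera above 0 m), for 0.3 s.
7. jar_right is held upright just above the ring mark with its label plate square to the lens (horizontal distance between jar_right and inspection_camera below 0.022 m and z of jar_right in the frame of inspection_camera between 0.012 and 0.08 m and angle between jar_right's own z axis and vertical below 0.15 rad and angle between the x axis of jar_right_a and the x axis of inspection_camera, either way round below 0.26 rad and x of jar_right_a in the frame of inspection_camera above 0 m), for 0.3 s.
8. jar_right is held upright just above the ring mark with its side a third of a turn anticlockwise from the plate square to the lens (horizontal distance between jar_right and inspection_camera below 0.022 m and z of jar_right in the frame of inspection_camera between 0.012 and 0.08 m and angle between jar_right's own z axis and vertical below 0.15 rad and angle between the x axis of jar_right_b and the x axis of inspection_camera, either way round below 0.26 rad and x of jar_right_b in the frame of inspection_camera above 0 m), for 0.3 s.
9. jar_right is held upright just above the ring mark with its remaining side, a third of a turn clockwise from the plate square to the lens (horizontal distance between jar_right and inspection_camera below 0.022 m and z of jar_right in the frame of inspection_camera between 0.012 and 0.08 m and angle between jar_right's own z axis and vertical below 0.15 rad and angle between the x axis of jar_right_c and the x axis of inspection_camera, either way round below 0.26 rad and x of jar_right_c in the frame of inspection_camera above 0 m), for 0.3 s.
At the end, for the whole second after the job is handed in: Every jar present stands upright (within 0.06 rad) on the floor of the tray and at rest, with a lid seated on it: lid centred within 6 mm on the jar, disc within 4 mm of the rim, level within 0.07 rad (x of jar_left in the frame of tray between -0.045 and 0.045 m and y of jar_left in the frame of tray between -0.14 and 0.14 m and z of each of jar_left, jar_middle, jar_right in the frame of tray below 0.012 m and angle between each of jar_left, jar_middle, jar_right's own z axis and vertical below 0.06 rad and linear speed of each of jar_left, jar_middle, jar_right below 0.02 m/s and ((horizontal distance between lid_1 and jar_left below 0.006 m and z of lid_1 in the frame of jar_left between 0.086 and 0.094 m and angle between lid_1's own z axis and vertical below 0.07 rad and linear speed of lid_1 below 0.02 m/s) or (horizontal distance between lid_2 and jar_left below 0.006 m and z of lid_2 in the frame of jar_left between 0.086 and 0.094 m and angle between lid_2's own z axis and vertical below 0.07 rad and linear speed of lid_2 below 0.02 m/s) or (horizontal distance between lid_3 and jar_left below 0.006 m and z of lid_3 in the frame of jar_left between 0.086 and 0.094 m and angle between lid_3's own z axis and vertical below 0.07 rad and linear speed of lid_3 below 0.02 m/s)) and x of jar_middle in the frame of tray between -0.045 and 0.045 m and y of jar_middle in the frame of tray between -0.14 and 0.14 m and ((horizontal distance between lid_1 and jar_middle below 0.006 m and z of lid_1 in the frame of jar_middle between 0.086 and 0.094 m and angle between lid_1's own z axis and vertical below 0.07 rad and linear speed of lid_1 below 0.02 m/s) or (horizontal distance between lid_2 and jar_middle below 0.006 m and z of lid_2 in the frame of jar_middle between 0.086 and 0.094 m and angle between lid_2's own z axis and vertical below 0.07 rad and linear speed of lid_2 below 0.02 m/s) or (horizontal distance between lid_3 and jar_middle below 0.006 m and z of lid_3 in the frame of jar_middle between 0.086 and 0.094 m and angle between lid_3's own z axis and vertical below 0.07 rad and linear speed of lid_3 below 0.02 m/s)) and x of jar_right in the frame of tray between -0.045 and 0.045 m and y of jar_right in the frame of tray between -0.14 and 0.14 m and ((horizontal distance between lid_1 and jar_right below 0.006 m and z of lid_1 in the frame of jar_right between 0.086 and 0.094 m and angle between lid_1's own z axis and vertical below 0.07 rad and linear speed of lid_1 below 0.02 m/s) or (horizontal distance between lid_2 and jar_right below 0.006 m and z of lid_2 in the frame of jar_right between 0.086 and 0.094 m and angle between lid_2's own z axis and vertical below 0.07 rad and linear speed of lid_2 below 0.02 m/s) or (horizontal distance between lid_3 and jar_right below 0.006 m and z of lid_3 in the frame of jar_right between 0.086 and 0.094 m and angle between lid_3's own z axis and vertical below 0.07 rad and linear speed of lid_3 below 0.02 m/s))); the robot touches nothing.
It fails at once if brown_bottle is pushed more than 3 cm (distance of brown_bottle from where it was at the start of the episode above 0.03 m).
It fails at once if tape_roll is pushed more than 3 cm (distance of tape_roll from where it was at the start of the episode above 0.03 m).
It fails at once if dropper_vial is pushed more than 3 cm (distance of dropper_vial from where it was at the start of the episode above 0.03 m).
It fails at once if the camera or its foot is bumped with more than 4 N by a jar or the robot (contact force between any of the fingers, the arm, jar_left, jar_middle, jar_right and inspection_camera above 4 N).
Of jar_left, jar_middle, jar_right only 2 to 3 are there at a start; the rules pass over those that are not, and their reading is None.
At some moment in a run one of jar_left, jar_middle, jar_right, lid_1, lid_2, lid_3 may be knocked a few centimetres aside while the robot is not near it.
It also fails if it takes over 210 s, if anything falls off the work surface, if the arm or the gripper's body presses on something with over 40 N, if the wrist force passes 120 N, or if a joint passes its speed limit or range.

## Robot

A 6-joint arm with a two-finger parallel gripper is mounted at the origin on the work surface; the furniture and walls round the work are solid. World frame = base frame: x ahead of the robot, y to its left, z up, the work surface at z = 0. Lengths are in m, angles in rad, forces in N, time in s.
With the tool pointing down it reaches from about 0.35 to 0.775 m from the base axis. Payload 7.3 kg.
Tool frame: the origin (TCP) lies midway between the tips of the shut fingers; the grasp point (between the pads) lies 19 mm behind it; z points along the fingers, y is the direction in which the jaws open and shut (so a half turn about z gives the same grasp; the last joint's range is limited). The gripper opens to 92 mm and grips with 3 to 60 N. Pads are 19 mm wide; open, the fingers measure 130 mm over their backs; the gripper's body (75 mm by 190 mm) begins 47 mm behind the grasp point.
Start: joints at [-1.476, 0.342, 1.524, -0, 1.275, -0.146], TCP at [0.125, -0.51, 0.227] pointing down, gripper open.
Joint ranges: [-2.53, 2.53], [-0.77, 2.02], [0.04, 2.7], [-1, 4.14], [0.28, 2.66], [-3.11, 3.11]. Speed limits (rad/s): [2.57, 2.57, 3.14, 3.14, 3.14, 3.14].

## Interface

Orientations are given as [roll, pitch, yaw] about the fixed x, y, z axes, in that order (R = Rz(yaw) Ry(pitch) Rx(roll)).
In Python, from rig import manip gives the robot as it stands. Calls block until the motion is done:
- manip.move_ptp(position, orientation): joint-space move of the TCP to a pose.
- manip.movel(position, rotation=None, feed=0.15): straight line of the TCP; rotation=None keeps the orientation; feed is the mean speed in m/s.
- manip.movej(angles): joint-space move.
- manip.ungrasp() and manip.close_gripper(): open the fingers fully, or close them until they stop; the grip force is fixed at half the most.
- manip.sleep(seconds).
- manip.inverse_kinematics(position, orientation): joint angles nearest the present ones, or None.
- manip.snapshot(name): name is "side" or "top"; returns (picture, depth): 420x560x3 uint8, blue, green, red; 420x560 float32, m along the optical axis (not along the pixel's ray), 0 where there is no reading.
- manip.calibration(name): a dict with "fx", "fy", "cx", "cy" (pixels), "world_from_camera" (4x4, takes a point from camera to world coordinates). Camera axes: x right, y up, looking along -z (the intrinsics and any distortion apply to the point x, -y, -z); pixel columns grow to the right and rows downward; lengths in m; the calibration is good to about 2 mm. A picture is of the moment at which its call begins. calibration takes no time and is no camera call.
A pose or a line that the arm cannot do raises manip.PlanningError and nothing moves.
- manip.job_done(): hands the job in, once; it reports no verdict.
Readings, each from a call of its own:
- manip.read_t(): time.
- manip.read_joint_positions(): joint angles.
- manip.read_dq(): joint speeds.
- manip.read_tau(): joint torques, N m.
- manip.read_position(): TCP position.
- manip.read_eef_rot(): TCP orientation.
- manip.read_contact_force(): force on the tool from outside, world axes, zero at the start.
- manip.read_wrist_torque(): the same for the moment, N m.
- manip.read_finger_gap(): opening from 0.0 (shut) to 1.0 (fully open).
Only numpy, scipy, OpenCV 4.12 (cv2) and the standard library are available. Lean on these libraries where they do the work, as an engineer would, in place of code of your own. Each camera call takes 0.05 s, during which the arm holds its last target. There are 200 camera calls.

## Working session

There is one attempt and no reset: what is moved stays moved. The work goes in short steps, each a Python script; the robot and the scene stay as the last script left them, time stands still between calls to the robot, and variables do not carry over. Pictures are saved under pics/ and viewed, about 12 in all and at most 16, crops included, and the job is handed in when it is done.

```bash
mkdir -p pics; ls
python3 - <<'E'
from rig import manip
import cv2,numpy as np
for n in ("side","top"):
    p,d=manip.snapshot(n); cv2.imwrite(f"pics/{n}0.png",p); np.save(f"pics/{n}0.npy",d)
    c=manip.calibration(n); print(n,{k:np.round(v,4).tolist() for k,v in c.items()})
print(manip.read_t(),manip.read_eef_rot())
E
```

```text
pics
side {'fx': 455.1714, 'fy': 455.1714, 'cx': 277.8912, 'cy': 204.3896, 'world_from_camera': [[-0.9998, 0.0146, 0.0163, 0.4933], [0.0102, -0.3489, 0.9371, 1.3484], [0.0193, 0.9371, 0.3486, 0.5734], [0.0, 0.0, 0.0, 1.0]]}
top {'fx': 531.9025, 'fy': 531.9025, 'cx': 283.0132, 'cy': 206.7926, 'world_from_camera': [[0.0232, 0.9962, -0.0842, 0.3641], [-0.9997, 0.023, -0.0039, -0.0056], [-0.002, 0.0842, 0.9964, 1.6587], [0.0, 0.0, 0.0, 1.0]]}
0.1 [-3.14020410e+00 -1.83972220e-04  2.40781102e-01]
```

View pics/top0.png

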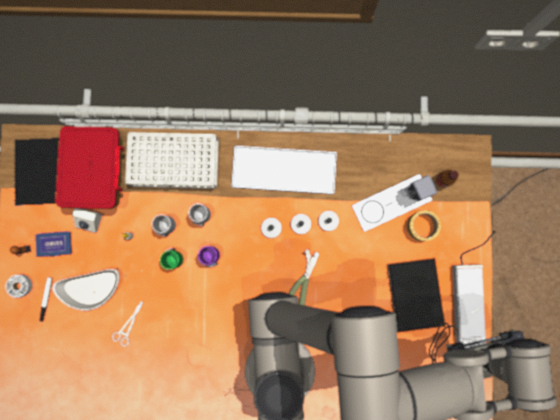

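View pics/side0.png

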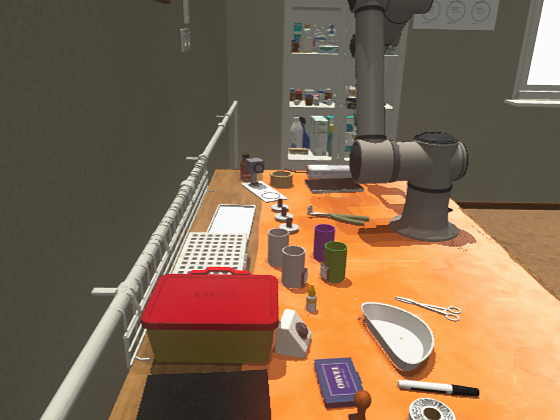

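Top view: two steel jars at (163,225) and (199,213). The look-alikes, to be left alone, are green (171,259) and purple (208,256). The lids are at (271,228), (301,223) and (329,220), the tray at (284,170), the ring mark at (372,211) with the camera head at (424,188), the bottle at (447,178), and the tape at (424,226). I'll confirm the jars and their plates in one enlarged crop.

```bash
cat > h.py <<'E'
from rig import manip
import cv2,numpy as np
def ray(n,u,v,z):
    c=manip.calibration(n);T=np.array(c["world_from_camera"])
    d=T[:3,:3]@np.array([(u-c["cx"])/c["fx"],-(v-c["cy"])/c["fy"],-1.]);o=T[:3,3]
    return o+d*(z-o[2])/d[2]
def cloud(n,d):
    c=manip.calibration(n);T=np.array(c["world_from_camera"])
    v,u=np.mgrid[:d.shape[0],:d.shape[1]]
    P=np.stack([(u-c["cx"])/c["fx"]*d,-(v-c["cy"])/c["fy"]*d,-d],-1)
    return P@T[:3,:3].T+T[:3,3]
E
python3 - <<'E'
from h import *
t=cv2.imread("pics/top0.png");s=cv2.imread("pics/side0.png")
a=cv2.resize(t[190:280,140:230],(400,400),interpolation=cv2.INTER_CUBIC)
b=cv2.resize(s[215:305,255:355],(400,400),interpolation=cv2.INTER_CUBIC)
c=cv2.resize(t[200,None][:,:] if 0 else t[165:245,260:460],(500,200),interpolation=cv2.INTER_CUBIC)
o=np.zeros((600,800,3),np.uint8);o[:400,:400]=a;o[:400,400:]=b;o[400:,:500]=c
cv2.imwrite("pics/c1.png",o)
d=np.load("pics/top0.npy");P=cloud("top",d)
for u,v in [(163,225),(163,217),(199,213),(271,228),(301,223),(329,220),(284,170),(372,211),(424,188),(230,240)]:print(u,v,P[v,u].round(3))
E
```

```text
163 225 [0.438 0.373 0.005]
163 217 [0.462 0.367 0.034]
199 213 [ 0.479  0.263 -0.001]
271 228 [0.435 0.036 0.039]
301 223 [ 0.453 -0.055  0.037]
329 220 [ 0.464 -0.14   0.042]
284 170 [0.62  0.    0.001]
372 211 [ 0.497 -0.276  0.008]
424 188 [ 0.56  -0.412  0.106]
230 240 [0.397 0.163 0.006]
```

View pics/c1.png

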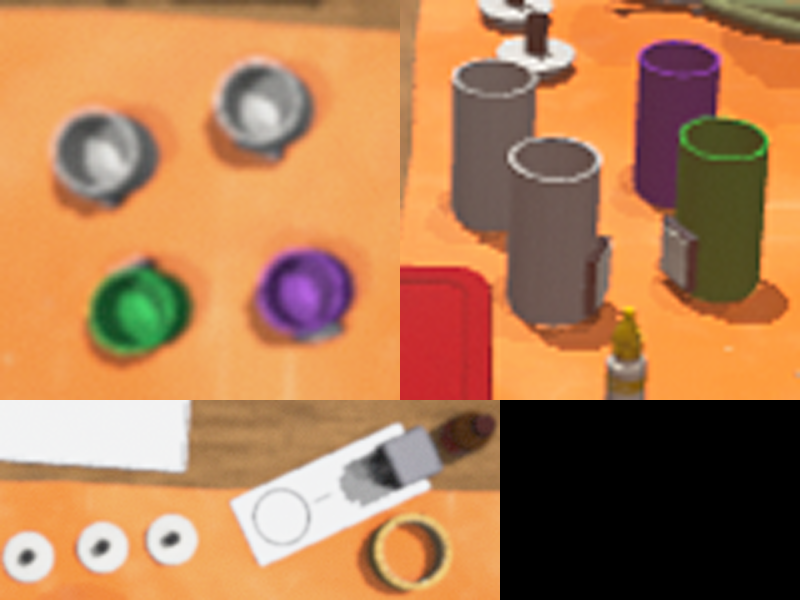

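Two steel jars are present: left in crop (100,155) and right in crop (262,105). Both plates face roughly -x. The green and purple ones are decoys, and the green one's plate sits on the opposite side. Now measuring.

```bash
cat >> h.py <<'E'
from scipy.optimize import least_squares
from scipy.spatial import cKDTree
def circ(p,r=None):
    f=lambda q:np.hypot(p[:,0]-q[0],p[:,1]-q[1])-(q[2] if r is None else r)
    return least_squares(f,[*p.mean(0)[:2],.03],loss="soft_l1",f_scale=.002).x
def look(tag):
    out={}
    for n in ("top","side"):
        p,d=manip.snapshot(n);cv2.imwrite(f"pics/{n}_{tag}.png",p);out[n]=(p,cloud(n,d),d)
    return out
def jar(o,xy,z0=0.):
    """centre from the rim + wall; plate azimuth (world) from points standing off the wall"""
    R=[]
    for n in o:
        p,P,d=o[n];hsv=cv2.cvtColor(p,cv2.COLOR_BGR2HSV)
        m=(d>0)&(np.hypot(P[...,0]-xy[0],P[...,1]-xy[1])<.05)&(P[...,2]>z0+.006)&(P[...,2]<z0+.1)&(hsv[...,1]<120)
        R.append(P[m])
    rim=[q[(q[:,2]>z0+.083)] for q in R]
    for q in rim: print("  rim n",len(q),"fit",circ(q).round(4) if len(q)>5 else None)
    c=circ(np.vstack(rim))[:2]
    for n,q in zip(o,R):
        r=np.hypot(*(q[:,:2]-c).T);m=(r>.0305)&(r<.045)&(q[:,2]<z0+.043)
        a=np.arctan2(q[m,1]-c[1],q[m,0]-c[0])
        print("  plate",n,m.sum(),np.degrees(np.arctan2(np.sin(a).mean(),np.cos(a).mean())).round(1) if m.sum() else None,"r",np.round(np.median(r[m]),4) if m.sum() else None)
    return c
def lids(p):
    hsv=cv2.cvtColor(p,cv2.COLOR_BGR2HSV);m=((hsv[...,1]<60)&(hsv[...,2]>120)).astype(np.uint8)
    L=[]
    for k in cv2.findContours(m,cv2.RETR_EXTERNAL,cv2.CHAIN_APPROX_NONE)[0]:
        (u,v),r=cv2.minEnclosingCircle(k);A=cv2.contourArea(k)
        if 8<r<14 and A>.75*np.pi*r*r: L.append((u,v,r,*ray("top",u,v,.014)[:2].round(4)))
    return L
E
python3 - <<'E'
from h import *
o=look("1")
for xy in [(.45,.365),(.48,.265)]:print("jar",jar(o,xy).round(4))
p,P,d=o["top"]
for l in lids(p):print("lid",np.round(l,4))
print("desk z",np.median(P[235:245,225:240,2]))
# knob
for u,v in [(271,228),(301,223),(329,220)]:
    q=P[v-12:v+13,u-12:v and u+13].reshape(-1,3);k=q[q[:,2]>.03];print("knob",len(k),k.mean(0).round(4))
hsv=cv2.cvtColor(p,cv2.COLOR_BGR2HSV);m=((hsv[...,1]<60)&(hsv[...,2]>130)).astype(np.uint8)
for k in cv2.findContours(m,cv2.RETR_EXTERNAL,cv2.CHAIN_APPROX_NONE)[0]:
    if cv2.contourArea(k)>1500:
        b=cv2.minAreaRect(k);z=.012 if b[0][0]<340 else .006
        print(np.round(b[0],1),[ray("top",*q,z)[:2].round(4).tolist() for q in cv2.boxPoints(b)],ray("top",*b[0],z).round(4))
g=cv2.cvtColor(p,cv2.COLOR_BGR2GRAY)
print("rail z",[P[v,300].round(3).tolist() for v in range(100,140,4)])
cv2.imwrite("pics/ring.png",cv2.resize(p[165:245,340:460],(720,480),interpolation=cv2.INTER_CUBIC))
E
```

```text
rim n 79 fit [0.44   0.3585 0.0263]
  rim n 131 fit [0.4373 0.3626 0.0261]
  plate top 11 154.9 r 0.0335
  plate side 72 147.9 r 0.0348
jar [0.4384 0.3611]
  rim n 70 fit [0.4753 0.2511 0.0263]
  rim n 107 fit [0.4729 0.2542 0.0265]
  plate top 18 145.7 r 0.0325
  plate side 6 89.8 r 0.0308
jar [0.474  0.2531]
lid [1.850e+01 2.860e+02 1.254e+01 2.405e-01 8.064e-01]
lid [2.7080e+02 2.2740e+02 9.9299e+00 4.3820e-01 3.7100e-02]
lid [ 3.0062e+02  2.2362e+02  9.9705e+00  4.5200e-01 -5.4900e-02]
lid [ 3.283044e+02  2.204783e+02  1.003780e+01  4.637000e-01 -1.403000e-01]
desk z 0.0017554096896522653
knob 33 [0.4279 0.0291 0.2872]
knob 35 [ 0.4353 -0.0464  0.3664]
knob 30 [ 0.4579 -0.1321  0.1493]
[380.  396.5] [[-0.0012, -0.2083], [0.0034, -0.4025], [-0.1293, -0.4029], [-0.1339, -0.21]] [-0.0655 -0.3059  0.006 ]
[452.1 388.7] [[0.0203, -0.3884], [0.0704, -0.6284], [-0.0944, -0.6588], [-0.1438, -0.4209]] [-0.0373 -0.5241  0.006 ]
[369.9 346. ] [[0.1626, -0.1835], [0.18, -0.3478], [0.0057, -0.3635], [-0.0114, -0.2007]] [ 0.0838 -0.2739  0.006 ]
[ 87.8 291.7] [[0.2541, 0.7073], [0.3032, 0.508]
[... 171 characters left out ...]
6 ]
[395.  200.5] [[0.5155, -0.2105], [0.6318, -0.4462], [0.5475, -0.4855], [0.4322, -0.2506]] [ 0.5315 -0.3479  0.006 ]
[283.7 169.3] [[0.5601, 0.1668], [0.696, 0.1624], [0.6821, -0.1646], [0.5465, -0.158]] [0.6209 0.0015 0.012 ]
[171.6 159.6] [[0.5593, 0.4961], [0.7315, 0.4985], [0.728, 0.2091], [0.5559, 0.2092]] [0.6433 0.3532 0.012 ]
[205.3 115.3] [[0.7561, 0.9029], [0.8759, 0.9033], [0.818, -0.3978], [0.6993, -0.3905]] [0.7871 0.2525 0.012 ]
rail z [[0.835, -0.044, 0.039], [0.835, -0.046, -0.005], [0.785, -0.043, 0.129], [0.774, -0.043, 0.127], [0.761, -0.043, 0.128], [0.751, -0.044, 0.121], [0.751, -0.045, 0.074], [0.745, -0.046, 0.045], [0.743, -0.047, 0.001], [0.731, -0.048, -0.005]]
```

View pics/ring.png

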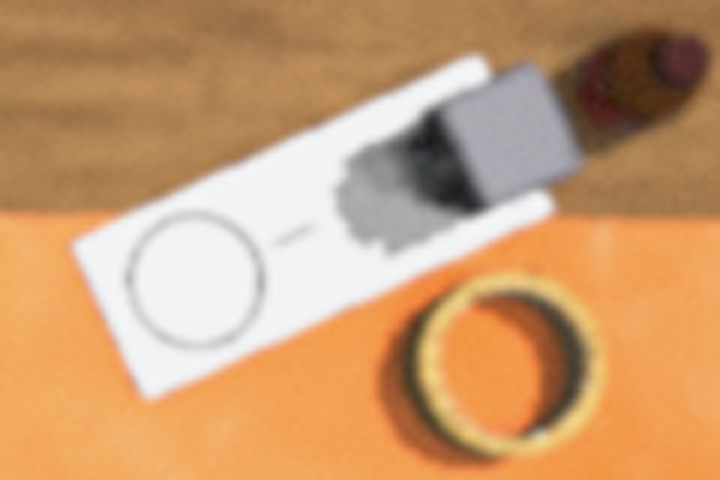

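```bash
cat >> h.py <<'E'
MARK=ray("top",372.25,211.3,.006)[:2]; LENS=np.radians(-63.8)
def q_for(x,y,z,yaw):
    """tool-down joints with an unwrapped yaw (rad): yaw = q1-q6+pi/2"""
    q=None
    for k in (0,1,-1,2,-2,3,-3):
        q=manip.inverse_kinematics([x,y,z],[np.pi,0,yaw+k*np.pi/3])
        if q is not None and abs(q[3])<.3: break
    q=np.array(q,float);q6=q[0]+np.pi/2-yaw
    assert abs(q6)<3.05 and abs(q[3])<.3,(q,q6)
    q[5]=q6;return q
def go(x,y,z,yaw): manip.movej(q_for(x,y,z,yaw).tolist())
def yaw():
    q=manip.read_joint_positions();return q[0]-q[5]+np.pi/2
def line(x,y,z,feed=.1): manip.movel([x,y,z],None,feed=feed)
E
python3 - <<'E'
from h import *
print("mark",MARK.round(4))
P=cloud("top",np.load("pics/top0.npy"))
print("plates by ray",ray("top",165.9,235.7,.041).round(4),ray("top",200.8,224.2,.041).round(4))
go(.25,.36,.27,0.);  # clear of view edge, on the way
E
python3 - <<'E'
from h import *
o=look("2");c=jar(o,(.4385,.361));print(c)
E
python3 - <<'E'
from h import *
c=(.4385,.361)
go(*c,.2,0.);line(*c,.056,.08);manip.close_gripper();print(manip.read_finger_gap()*92)
line(*c,.25,.1);print(manip.read_finger_gap()*92,manip.read_contact_force(),manip.read_position())
go(.45,.33,.28,np.radians(-60)) # plate ~155 -> ~90
o=look("3");p=o["side"][0]
x=manip.read_position();xy=[.45,.33];jar(o,xy,z0=.28-.056)
cv2.imwrite("pics/c3.png",cv2.resize(p[60:300,200:440],(600,600),interpolation=cv2.INTER_CUBIC));print(x,yaw(),manip.read_t())
E
```

```text
mark [ 0.496  -0.2774]
plates by ray [0.4044 0.3546 0.041 ] [0.4418 0.2497 0.041 ]
  rim n 77 fit [0.4401 0.3586 0.0264]
  rim n 133 fit [0.4374 0.3624 0.0262]
  plate top 8 168.2 r 0.0325
  plate side 70 150.0 r 0.0348
[0.43848225 0.36117906]
54.69493216830775
55.0993168355737 [ 0.08398844 -0.0135997  -1.19823767] [0.43833488 0.36086655 0.24945627]Traceback (most recent call last):
  File "<stdin>", line 5, in <module>
  File "h.py", line 54, in go
    def go(x,y,z,yaw): manip.movej(q_for(x,y,z,yaw).tolist())
                                   ~~~~~^^^^^^^^^^^
  File "h.py", line 52, in q_for
    assert abs(q6)<3.05 and abs(q[3])<.3,(q,q6)
           ^^^^^^^^^^^^^^^^^^^^^^^^^^^^^
AssertionError: (array([ 4.95407827e-01,  3.69488651e-01,  1.33546765e+00, -4.44089210e-16,
        1.43663636e+00,  2.06620415e+00]), np.float64(3.113401704840359))
```

```bash
cat > show.py <<'E'
from h import *
import sys
tag,yd,zg=sys.argv[1],float(sys.argv[2]),float(sys.argv[3])
X,Y,Z=.45,.20,.28
go(X,Y,Z,np.radians(yd));manip.sleep(.3)
o=look(tag);p,P,d=o["side"]
c=np.array(manip.read_position())[:2];zb=Z-zg
m=(d>0)&(np.hypot(P[...,0]-c[0],P[...,1]-c[1])<.05)
q=P[m&(P[...,2]>zb+.012)&(P[...,2]<zb+.036)]
w=P[m&(P[...,2]>zb+.045)&(P[...,2]<zb+.06)]
cw=circ(w,.028)[:2]
r=np.hypot(*(q[:,:2]-cw).T);pl=q[r>.0315]
l=cv2.fitLine(pl[:,:2].astype(np.float32),cv2.DIST_HUBER,0,.01,.01).ravel()
n=np.array([-l[1],l[0]]);n*=np.sign(n@(pl[:,:2].mean(0)-cw))
print("wall",cw.round(4),"tcp",c.round(4),"n",len(pl),"plate normal az",np.degrees(np.arctan2(n[1],n[0])).round(1),
 "mean az",np.degrees(np.arctan2(*(pl[:,:2].mean(0)-cw)[::-1])).round(1),"dist",((pl[:,:2]-cw)@n).mean().round(4),
 "width",np.ptp((pl[:,:2]-cw)@l[:2]).round(4),"yaw",np.degrees(yaw()).round(1),"t",manip.read_t())
cv2.imwrite(f"pics/c{tag}.png",cv2.resize(p[60:300,220:460],(600,600),interpolation=cv2.INTER_CUBIC))
E
python3 show.py 3 -60 .056
```

```text
wall [0.4501 0.2013] tcp [0.4499 0.2005] n 110 plate normal az 97.9 mean az 98.3 dist 0.034 width 0.0324 yaw -59.9 t 10.0667
```

View pics/c3.png

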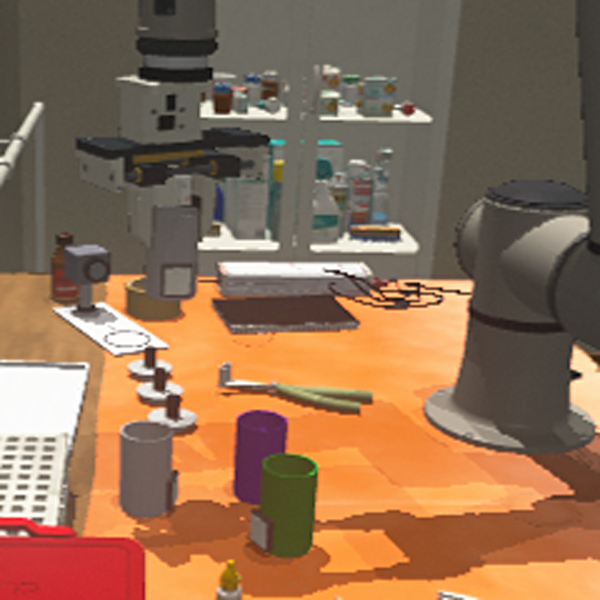

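The jar is held upright, and the plate measures 32 mm wide, facing azimuth 98° at tool yaw -60°. Carrying out the inspection and placing.

```bash
cat > inspect_place.py <<'E'
from h import *
import sys
off,zg,ty=[float(v) for v in sys.argv[1:4]]   # plate azimuth minus tool yaw (deg), grip height, tray y
TC=np.array([.6212,.0017]);TD=np.array([.0418,.9991])
dx=np.array([float(sys.argv[4]),float(sys.argv[5])]) if len(sys.argv)>4 else np.zeros(2)
yA=-63.8-off
while yA<110: yA+=360
zc=zg+.045
print("yaws",yA,yA-120,yA-240)
go(*MARK,zc+.11,np.radians(yA));line(*MARK,zc)
for i in range(3):
    if i: go(*MARK,zc,np.radians(yA-120*i))
    manip.sleep(1.0);print("ABC"[i],np.array(manip.read_position()).round(4),np.degrees(yaw()).round(1),manip.read_finger_gap())
    if i==0:
        p,_=manip.snapshot("top");s,_=manip.snapshot("side");cv2.imwrite("pics/insp_%g.png"%ty,np.hstack([cv2.resize(p[150:250,320:470],(450,300)),cv2.resize(s[120:220,220:320],(300,300))]))
line(*MARK,zc+.11,.15)
t=TC+TD*ty
go(*t,.22,np.radians(-2.4));line(*t,.09,.15);line(*t,zg+.0045,.04)
print("force",np.round(manip.read_contact_force(),2));manip.ungrasp();manip.sleep(.2);line(*t,.22,.15)
print(t,manip.read_t())
E
python3 inspect_place.py 158 .056 .085
```

```text
yaws 138.2 18.19999999999999 -101.80000000000001
A [ 0.496  -0.2774  0.101 ] 138.2 0.59405309149298
B [ 0.496  -0.2774  0.101 ] 18.2 0.5917042297753999
C [ 0.496  -0.2774  0.101 ] -101.8 0.5956840912762962
force [-0.28  0.02 -0.48]
[0.624753  0.0866235] 28.0917
```

View pics/insp_0.085.png

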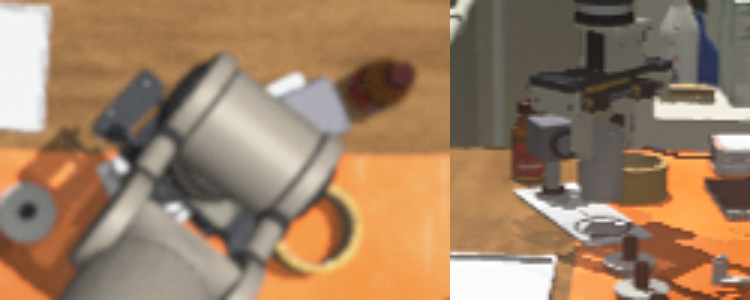

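Jar 1 was held over the mark between the lens and the open end of the foot. Now clear the view, check its placement and re-locate jar 2 and the lids.

Run:
```python
from h import *
go(.2,-.4,.25,0.)
o=look("4")
print("placed",jar(o,(.625,.087),.004));print("jar2",jar(o,(.474,.253)))
for l in lids(o["top"][0]):print("lid",np.round(l,4))
a=o["top"][0][140:280,120:360];cv2.imwrite("pics/c4.png",cv2.resize(a,(720,420),interpolation=cv2.INTER_CUBIC));print(manip.read_t())
```

```text
rim n 66 fit [0.626  0.0851 0.0262]
  rim n 86 fit [0.6241 0.0881 0.0262]
  plate top 44 176.0 r 0.0351
  plate side 67 140.7 r 0.0342
placed [0.62521274 0.08689301]
  rim n 70 fit [0.4752 0.2511 0.0264]
  rim n 110 fit [0.4729 0.2547 0.0265]
  plate top 12 141.5 r 0.034
  plate side 53 149.3 r 0.0347
jar2 [0.47390513 0.25333298]
lid [1.841230e+01 2.857982e+02 1.254200e+01 2.411000e-01 8.067000e-01]
lid [2.7080e+02 2.2740e+02 9.9299e+00 4.3820e-01 3.7100e-02]
lid [ 3.006606e+02  2.235518e+02  9.992100e+00  4.522000e-01 -5.500000e-02]
lid [ 3.283044e+02  2.204783e+02  1.003780e+01  4.637000e-01 -1.403000e-01]
30.5
```

View pics/c4.png

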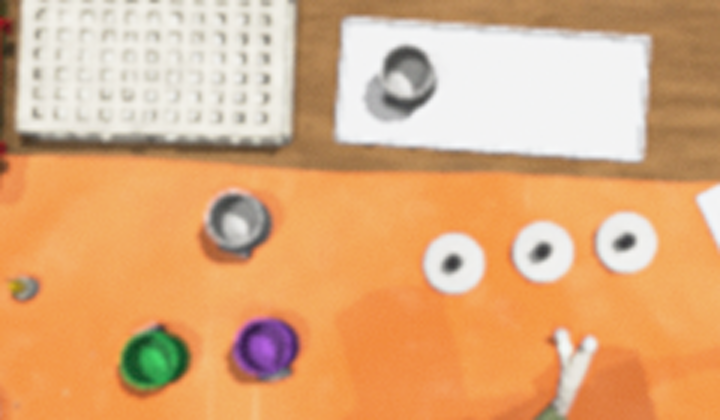

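Jar 1 stands in the tray within 1 mm of the command at crop (408,78), jar 2 is unmoved at crop (237,222), and the lids are at crop (455,263), (544,252) and (626,242). Next, jar 2.

```bash
python3 - <<'E' && python3 show.py 5 -60 .056
from h import *
c=(.474,.2533)
go(*c,.22,0.);line(*c,.056,.08);manip.close_gripper();line(*c,.25,.12)
print(manip.read_finger_gap()*92)
E
```

```text
55.27764807585815
wall [0.45   0.2008] tcp [0.45   0.2001] n 106 plate normal az 105.6 mean az 104.3 dist 0.0342 width 0.0325 yaw -60.0 t 38.975
```

```bash
python3 inspect_place.py 165 .056 -.085
python3 - <<'E'
from h import *
go(.2,-.4,.25,0.)
o=look("6")
for y in((.6212+.0036,.0866),(.6176,-.0832)):print("placed",jar(o,y,.004))
p,P,d=o["top"]
for l in lids(p):
    print("lid",np.round(l,4))
    if l[3]>.3:
        u,v=int(l[0]),int(l[1]);q=P[v-12:v+13,u-12:u+13].reshape(-1,3);q=q[(q[:,2]>.034)&(q[:,2]<.05)];print(" knob",q.mean(0),len(q))
s,S,_=o["side"]
for l in lids(p):
    q=S[(np.hypot(S[...,0]-l[3],S[...,1]-l[4])<.035)]
    k=q[(q[:,2]>.018)&(q[:,2]<.045)]
    r=q[(q[:,2]>.008)&(q[:,2]<.018)]
    print(" side knob",len(k),k.mean(0).round(4) if len(k) else None, "disc",len(r),(r.min(0)/2+r.max(0)/2).round(4) if len(r) else None)
cv2.imwrite("pics/c6.png",np.vstack([cv2.resize(p[140:260,220:360],(700,600))[:300],cv2.resize(s[185:245,200:340],(700,300))]))
print(manip.read_t())
E
```

```text
yaws 131.2 11.199999999999989 -108.80000000000001
A [ 0.496  -0.2774  0.101 ] 131.2 0.5977237411691082
B [ 0.496  -0.2774  0.101 ] 11.2 0.5963579671462403
C [ 0.496  -0.2774  0.101 ] -108.8 0.599642716750824
force [ 0.33  0.78 -2.04]
[ 0.617647  -0.0832235] 56.7833
  rim n 68 fit [0.6258 0.0851 0.0262]
  rim n 86 fit [0.6245 0.0879 0.0266]
  plate top 47 -178.8 r 0.0366
  plate side 67 144.2 r 0.0349
placed [0.6252723  0.08660876]
  rim n 66 fit [ 0.6186 -0.0844  0.0261]
  rim n 59 fit [ 0.6173 -0.0814  0.0261]
  plate top 50 167.4 r 0.0356
  plate side 60 148.3 r 0.0349
placed [ 0.6181644  -0.08317038]
lid [1.831820e+01 2.855909e+02 1.255160e+01 2.418000e-01 8.070000e-01]
lid [2.709286e+02 2.273571e+02 1.006370e+01 4.383000e-01 3.670000e-02]
 knob [0.44006959 0.03534761 0.04291309] 25
lid [ 3.006786e+02  2.235714e+02  1.001440e+01  4.522000e-01 -5.500000e-02]
 knob [ 0.45294679 -0.05676268  0.04364004] 27
lid [ 3.283235e+02  2.204804e+02  1.004620e+01  4.637000e-01 -1.404000e-01]
 knob [ 0.464333   -0.14133155  0.04240102] 27
 side knob 716 [0.2414 0.7958 0.0286] disc 56 [0.2506 0.7953 0.0128]
 side knob 45 [0.4367 0.0422 0.0311] disc 117 [0.4374 0.0416 0.0128]
 side knob 40 [ 0.4516 -0.0491  0.0316] disc 89 [ 0.4513 -0.0493  0.0133]
 side knob 36 [ 0.4636 -0.1342  0.0319] disc 72 [ 0.4634 -0.1373  0.0126]
58.7833
```

View pics/c6.png

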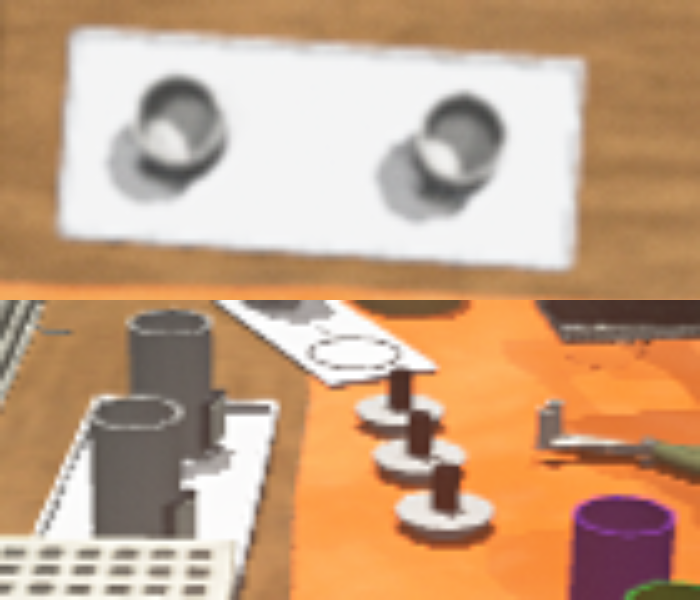

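Both jars stand in the tray, centred as commanded. Next the lids, with a check of each grip before placing.

```bash
cat > lid.py <<'E'
from h import *
import sys
lx,ly,jx,jy=[float(v) for v in sys.argv[1:5]]
go(lx,ly,.15,0.);line(lx,ly,.018,.08);manip.close_gripper()
print("gap mm",manip.read_finger_gap()*92);line(lx,ly,.2,.15);print("gap mm",manip.read_finger_gap()*92)
assert 13<manip.read_finger_gap()*92<22
# check centring and level of the held lid in the side view
go(.45,.2,.25,0.);manip.sleep(.3)
p,d=manip.snapshot("side");P=cloud("side",d)
m=(d>0)&(np.hypot(P[...,0]-.45,P[...,1]-.2)<.045)&(P[...,2]>.25-.026)&(P[...,2]<.25+.0)
q=P[m];A=np.c_[q[:,:2]-[.45,.2],np.ones(len(q))]
print("disc x mid",(q[:,0].min()+q[:,0].max())/2,"width",np.ptp(q[:,0]),"z slope x",np.linalg.lstsq(A,q[:,2],rcond=None)[0].round(3))
cv2.imwrite("pics/lid_%g.png"%lx,cv2.resize(p[130:210,250:350],(500,400),interpolation=cv2.INTER_CUBIC))
E
python3 lid.py .4375 .0375 0 0
```

```text
gap mm 17.34687946520613
gap mm 17.40339996445156
disc x mid 0.448663431079219 width 0.05789143851076145 z slope x [-0.003 -0.092  0.243]
```

View pics/lid_0.4375.png

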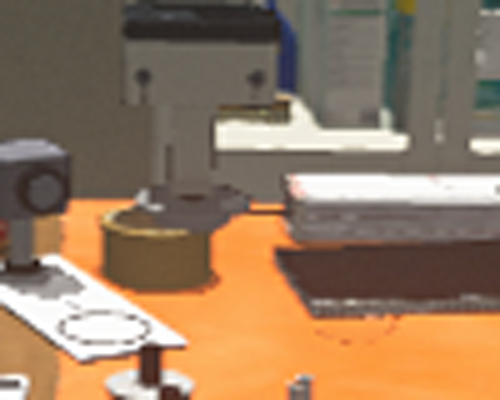

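The lid hangs level under the fingers at (190,205), centred to about 1 mm. Place it on jar 1.

```bash
cat > put.py <<'E'
from h import *
import sys
jx,jy=[float(v) for v in sys.argv[1:3]]
go(jx,jy,.2,0.);f0=np.array(manip.read_contact_force())
line(jx,jy,.118,.1)
for z in (.112,.108,.105,.103):
    line(jx,jy,z,.03);f=np.array(manip.read_contact_force())-f0;print(z,f.round(2),np.array(manip.read_position()).round(4))
    if f[2]>6:break
manip.ungrasp();manip.sleep(.3);line(jx,jy,.22,.12);print(manip.read_t())
E
python3 put.py .6253 .0866 && python3 lid.py .452 -.0543 0 0
```

```text
0.112 [ 1.64 -0.58  0.03] [0.6252 0.0866 0.1119]
0.108 [ 0.5  -0.4  -0.06] [0.6251 0.0866 0.1077]
0.105 [ 0.25 -0.6  -0.03] [0.6251 0.0866 0.1047]
0.103 [-0.14 -0.09  0.17] [0.6252 0.0866 0.1029]
71.65
gap mm 17.397360894116815
gap mm 16.945503851843025
disc x mid 0.4487456025646188 width 0.05779913076386872 z slope x [-0.006 -0.089  0.243]
```

```bash
python3 put.py .6182 -.0832
python3 - <<'E'
from h import *
go(.2,-.4,.25,0.);manip.sleep(.5)
o=look("7");p,P,d=o["top"];s,S,e=o["side"]
for c in((.6248,.0866),(.6176,-.0832)):
    for n,Q in(("top",P),("side",S)):
        q=Q[np.hypot(Q[...,0]-c[0],Q[...,1]-c[1])<.045];q=q[(q[:,2]>.088)&(q[:,2]<.106)]
        m=np.median(q[:,2]);q=q[abs(q[:,2]-m)<.006];A=np.c_[q[:,:2]-c,np.ones(len(q))]
        print(n,len(q),"mid",((q.min(0)+q.max(0))/2).round(4),"plane",np.linalg.lstsq(A,q[:,2],rcond=None)[0].round(3))
cv2.imwrite("pics/c7.png",np.vstack([cv2.resize(p[140:260,220:460],(800,400))[:,:],cv2.resize(s[165:250,190:450],(800,262))])[:600])
print(manip.read_t(),manip.read_finger_gap())
E
```

```text
0.112 [ 0.86 -0.35 -0.25] [ 0.6181 -0.0832  0.1119]
0.108 [ 1.54 -0.55  0.5 ] [ 0.618  -0.0831  0.1077]
0.105 [ 0.98 -0.66  0.43] [ 0.618  -0.0832  0.1047]
0.103 [ 1.17 -0.25 -0.19] [ 0.6181 -0.0832  0.1028]
84.3
top 278 mid [0.6271 0.0852 0.0998] plane [-0.015  0.003  0.1  ]
side 133 mid [0.6242 0.089  0.0966] plane [-0.004 -0.037  0.097]
top 275 mid [ 0.6192 -0.0855  0.0995] plane [-0.011  0.006  0.1  ]
side 101 mid [ 0.6178 -0.0767  0.0964] plane [-0.005 -0.064  0.097]
86.8 1.0003252052974434
```

View pics/c7.png

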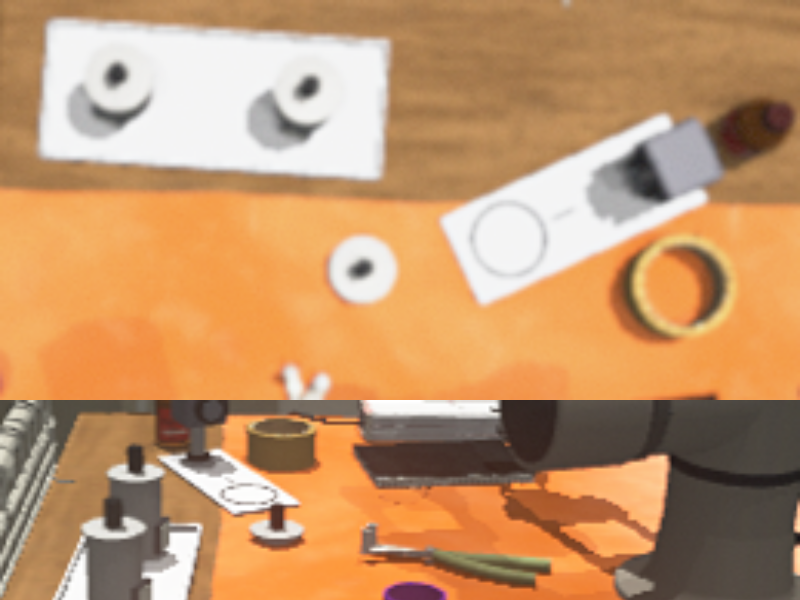

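Both lids sit level on the jars at (117,77) and (308,92). The disc tops read about 0.0997 m against 0.098 m expected, and the top camera reads about 1.8 mm high on the bare desk. The camera, tape and bottle are where they were. Handing in.

```bash
python3 -c "
from rig import manip
manip.job_done();print(manip.read_t())"
```

```text
the job is handed in; nothing more can be done
the job is handed in; nothing more can be done
```

I inspected both steel jars present, left then right, and handed the job in at about 87 s. No verdict was reported. Each was held upright over the ring mark for about 1 s per side: plate first, then the side a third of a turn anticlockwise, then the last side. Both then went into the tray with a lid on.

**What was left alone:** the green and purple look-alikes were not touched, and the third lid stays on the desk.

**Last checks:**
- **Jars:** before the lids went on, both stood in the tray within about 1 mm of where I aimed them.
- **Lids:** the top camera reads the disc tops at 0.0997 m, against 0.098 m expected. It also reads the bare desk about 1.8 mm high, so I take the lids as fully seated. Their tilt in that view is under 0.02 rad.
- **Surroundings:** the inspection camera, bottle and tape look unmoved. I did not check the dropper vial after the second jar was picked, and I did not log contact force at the inspection camera.

**Disagreements:**
- **Position:** the two views differ by about 2–4 mm on jar position. I took their combined fit, which matched the arm's own position.
- **Side view of the lids:** it sees the lids nearly edge-on and partly hidden. It gave an apparent slope of 0.04–0.06 and, for the right lid, a centre about 6–7 mm off in y. I judged these unreliable.

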